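# Centre the dropper bottle on the dispensary scale and take the weight

## Robot

A 7-joint arm with a two-finger parallel gripper is mounted at the origin on the work surface. World frame = base frame: x ahead of the robot, y to its left, z up, the work surface at z = 0. Lengths are in mm, angles in rad, forces in N, time in s.
With the tool pointing down it reaches from about 400 to 875 mm from the base axis. Payload 4.4 kg.
Tool frame: the origin (TCP) lies at the very end of the fingers, on their centre line; the grasp point (between the pads) lies 19 mm behind it; z points along the fingers, y is the line along which they close (so a half turn about z gives the same grasp; the last joint's range is limited). The gripper opens to 85 mm and grips with 20 to 120 N. Pads are 22 mm wide; open, the fingers measure 114 mm over their backs; the gripper's body (76 mm by 85 mm) begins 54 mm behind the grasp point. The pads swing forward as they close: fully open they stand 13 mm farther back than shut.
Start: joints at [1.207, 0.628, 0.038, 1.517, -0.027, 0.996, -0.02], TCP at [190.749, -621.396, 231.313] pointing down, gripper open.
Joint ranges: [-3.06, 3.06], [-0.37, 2.12], [-1.25, 1.32], [0.18, 2.47], [-1.1, 4.24], [0.23, 1.98], [-2.94, 2.94]. Speed limits (rad/s): [2.57, 2.57, 3.14, 3.14, 3.14, 3.14, 3.14].

## Interface

Orientations are given as [roll, pitch, yaw] about the fixed x, y, z axes, in that order (R = Rz(yaw) Ry(pitch) Rx(roll)).
In Python, from cell import sensors, get_image, camera_params, order gives the robot as it stands.
- The arm moves only by the shell command python3 -m inch 'ROWS' [OPENING]. ROWS is JSON, a list that holds one entry, the list of rows, each a list of 4 numbers: the shift along the tool's x, y, z in cm, then the turn about the tool's z in degrees. A call has 1 to 8 rows; each row is the pose to reach, as a shift and turn from the pose commanded when the call began, along the tool's axes at that moment; what a row does not reach only later rows make up. A row lasts 1/12 s, in which the tool goes at most 41.7 mm and 7.16 degrees, less where a joint would pass 70% of its speed; a pose out of reach is approached as far as the arm can. A call with a gripper value outside its range is refused whole. OPENING is the finger opening in cm, from 0 to 8.54, set as the call begins (- or left out, the last holds). The fingers move at their own pace and stop on an object; the grip force is fixed at half the most. Time passes only in rows, so rows that repeat a pose let the fingers close. It gives the time, the measured TCP pose, the force, the opening and the grip force at its end, in the units of the state.
- sensors.read_state(): the state, without advancing time (a new reading comes with each control period).
- get_image(name): name is "scene" or "top" or "wrist"; returns the picture (400x640x3 uint8, blue, green, red); there is no depth.
- camera_params(name): a dict with "mtx" (3x3 intrinsics, pixels), "rvec" (rotation vector, rad) and "tvec" (3), from world to camera coordinates, as OpenCV has them. Camera axes: x right, y down, z forward; pixel columns grow to the right and rows downward; lengths in mm; the calibration is good to about 2 mm. The wrist camera is an equidistant fisheye: a pixel r from the principal point sees the ray r / f radians off the axis. A picture is of the moment at which its call begins: read the wrist's pose just before it. camera_params takes no time and is no camera call; for the wrist camera it gives the pose at the moment of the call.
- order.finish_job(): hands the job in; it is judged then, once.
The state is a dict: "clock": time; "qpos": joint angles; "qd": joint speeds; "tau": joint torques, N m; "eef_pos": TCP position; "tool_rot": TCP orientation; "force": force on the tool from outside, world axes, zero at the start; "torque": the same for the moment, N m; "width": finger opening in mm; "gripper_force": force on a finger pad.
Only numpy, scipy, OpenCV 4.12 (cv2) and the standard library are available. Lean on these libraries where they do the work, as an engineer would, in place of code of your own. Each camera call takes 0.05 s, during which the arm holds its last target. There are 200 camera calls.

## Task

The amber dropper bottle stands off centre on the scale's small round pan. Tap it lightly along with the outside of the fingers - do not grip, lift or tip it - until, seen from above, the whole bottle is inside the blue ring in the middle of the pan, and take the fingers away from it. Then press the scale's green key all the way down and let it go, leaving the bottle in the ring and everything else on the table where it is.

Things in the scene. Friction and masses are not known exactly. Their poses are not given: they have to be found in the camera images.
- bottle: amber dropper bottle, loose, 60-130 g, 58 mm tall, wobbly: round belly 48 mm across, widest 14 mm up (44 mm at 8 and 23 mm up), on a flat foot only 28 mm across; 18 mm neck; white cap 23 mm across, 42-58 mm up. Origin: centre of underside, z up.. Slides if pushed slowly at belly height (fingertips 5-10 mm above the pan), topples if hit fast or pushed at the cap; over 5 N (touch or grip) is too hard
- pan: fixed round steel pan of the scale, 100 mm across, 6 mm thick, flat, no rim, its top 60 mm above the table. Origin: centre of its top face, z up; its yaw has no meaning. A blue ring is marked on it around its centre, 60 mm inside and 66 mm outside diameter. The bottle starts 18 to 32 mm off the centre in any direction
- scale: white scale, fixed to the table. Origin: on the table, on its middle line, +x runs from the key side towards the pan side. Housing x -111 to +105 mm, y -85 to +85 mm; 30 mm high where x is below -35 mm (front deck with the green display and key), 45 mm high behind; pan centre at x +35, y 0 mm
- key (a joint): green round push key on the scale's front deck, 26 mm across: 0 = up, 0.006 (m) = fully down; it moves straight down against a spring, 1.2 N at first, 4 N at the bottom, and returns by itself
- key_top (a point): centre of the key's top face, which at rest is 48 mm above the table (12 mm lower than the pan's top); the grey collar around it is 42 mm across and 42 mm high above the table
- pill_jar: bystander: white jar with a blue cap, 42 mm across, 66 mm tall, beside the scale; origin centre of underside
- vial: bystander: small clear vial with a red cap, 30 mm across, 52 mm tall, beside the scale; origin centre of underside
- forceps: bystander: steel forceps lying flat, 135 mm long along x, 5 mm thick; origin near mid-length, at its underside
- bowl: bystander: steel bowl 110 mm across, 45 mm high; origin centre of underside
- tape: bystander: roll of white tape lying flat, 68 mm across, 25 mm high; origin centre of underside
- syringe: bystander: capped plastic syringe lying along x, 135 mm long, 18 mm thick; origin at its underside, near mid-length
- tray: bystander: empty aluminium instrument tray, 90 x 160 x 22 mm; origin centre of underside
Not all that is in view belongs to the job. Several things have the shape of the bottle; the one meant has the colours described above.

How it is judged:
By the outcome, as a careful person would: the job done as asked, in the order asked, and still so for the second after the job is handed in, with the robot touching nothing.
It also fails if it takes over 53 s, if anything falls off the work surface, if the arm or the gripper's body presses on something with over 40 N, if the wrist force passes 120 N, or if a joint passes its speed limit or range.

## Working session

There is one attempt and no reset: what is moved stays moved. The work goes in short steps, Python scripts to look and compute and a shell command to move; the robot and the scene stay as the last step left them, time stands still between calls to the robot, and variables do not carry over. Pictures are saved under pics/ and viewed, at most 10 in all, crops included, and the job is handed in when it is done.

```bash
mkdir -p pics
python3 - <<'E'
from cell import sensors,get_image,camera_params
import cv2
s=sensors.read_state();print({k:s[k] for k in('clock','eef_pos','tool_rot','width','force')})
for n in('scene','top'):
    cv2.imwrite(f'pics/{n}0.png',get_image(n)); print(n,camera_params(n))
E
```

```text
{'clock': 0.0, 'eef_pos': array([ 190.56522633, -620.80783094,  230.39213575]), 'tool_rot': array([-3.13975023e+00,  2.37496430e-05,  2.97820477e-01]), 'width': 85.50789538255896, 'force': array([ 0.6323896 , -0.22635063,  0.03066174])}
scene {'mtx': array([[443.20672421,   0.        , 318.14021874],
       [  0.        , 443.20672421, 199.44094928],
       [  0.        ,   0.        ,   1.        ]]), 'rvec': array([ 2.17927847,  1.35583641, -0.42307928]), 'tvec': array([-236.2301187 , -379.39883807, 1543.56144843])}
top {'mtx': array([[459.7196203 ,   0.        , 315.09484247],
       [  0.        , 459.7196203 , 200.21429213],
       [  0.        ,   0.        ,   1.        ]]), 'rvec': array([ 2.17820683, -2.1237983 ,  0.17219175]), 'tvec': array([ -22.97874141,  576.85741008, 1162.49101632])}
```

View pics/scene0.png

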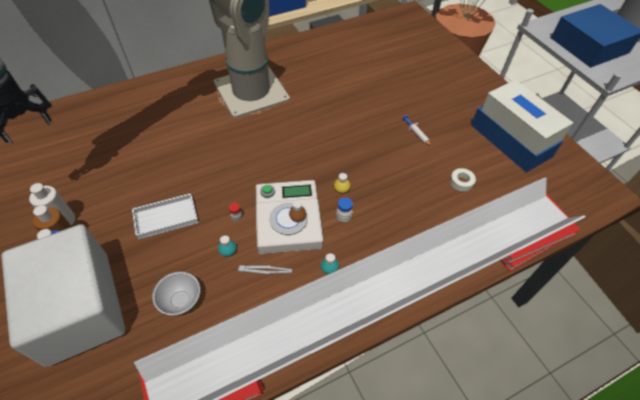

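View pics/top0.png

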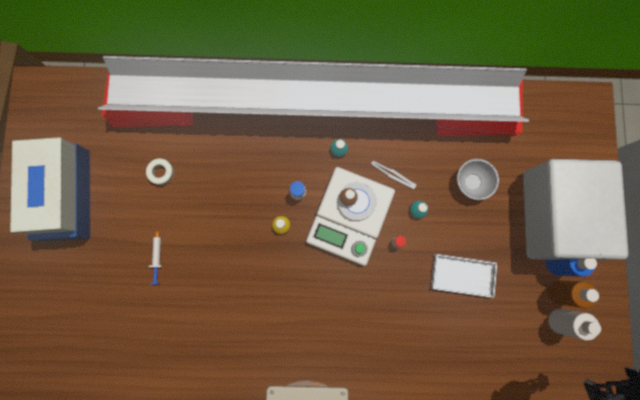

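The top view has four bottle-shaped things: brown (348,196) on the pan, teal (339,148) and (419,209), and yellow (281,225). The brown one on the pan fits "amber, on the pan". I'll confirm it in an enlarged crop.

Run:
```python
import cv2
a=cv2.imread('pics/top0.png')[160:270,290:410]
b=cv2.imread('pics/scene0.png')[160:270,240:360]
cv2.imwrite('pics/c0.png',cv2.resize(a,(720,600)[0:2] if 0 else (654,600),interpolation=cv2.INTER_CUBIC))
```

```text
(no output)
```

View pics/c0.png

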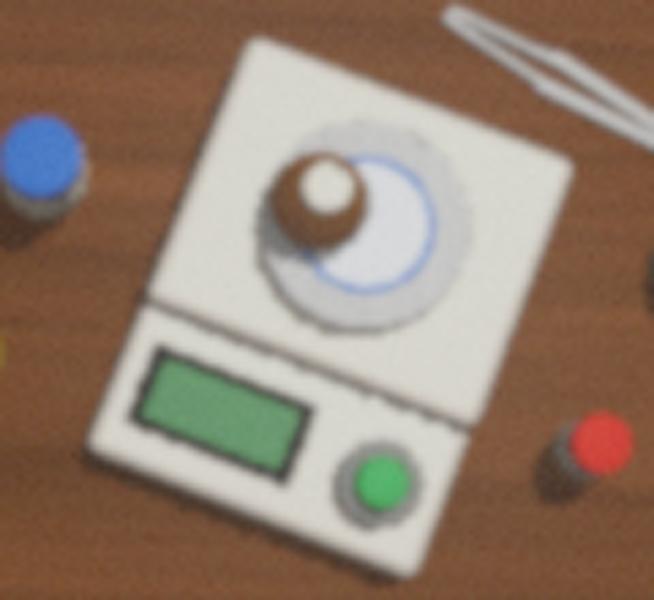

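The crop shows a brown bottle with a white cap at about (320,203), overlapping the left edge of the ring. The ring is at (368,225) and the green key at (382,482). The bottle is the amber one.

```bash
cat > h.py <<'E'
import numpy as np,cv2
from cell import sensors,get_image,camera_params
def ray(n,uv,z,P=None):
    P=P or camera_params(n);R=cv2.Rodrigues(np.array(P['rvec']))[0];t=np.array(P['tvec']).ravel()
    K=P['mtx'];x=(uv[0]-K[0,2])/K[0,0];y=(uv[1]-K[1,2])/K[1,1]
    if n=='wrist':
        r=np.hypot(x,y);d=np.array([x/r*np.sin(r),y/r*np.sin(r),np.cos(r)]) if r>1e-9 else np.array([0,0,1.])
    else: d=np.array([x,y,1])
    C=-R.T@t;d=R.T@d
    return C+d*(z-C[2])/d[2]
def totool(dw):
    s=sensors.read_state()
    from scipy.spatial.transform import Rotation as Ro
    return Ro.from_euler('xyz',s['tool_rot']).as_matrix().T@np.array(dw)
E
python3 - <<'E'
from h import *
c=lambda u,v:(290+(u+.5)/5.4545-.5,160+(v+.5)/5.4545-.5)
for n,u,v,z in [('ring',370,225,60),('pan',365,226,60),('belly',320,203,74),('cap',327,188,118),('key',382,482,48),('bl',255,38,45),('br',573,165,45),('fl',88,447,30),('fr',415,577,30),('redcap',602,443,52),('jarcap',40,155,66),('teal2',(419-290)*5.45,(205-160)*5.45,58),('teal1',(340-290)*5.45,(144-160)*5.45,58)]:
    print(n,ray('top',c(u,v),z).round(1))
E
```

```text
ring [ 575.9 -117.7   60. ]
pan [ 575.4 -115.3   60. ]
belly [583.6 -92.6  74. ]
cap [583.6 -92.  118. ]
key [ 455.3 -125.9   48. ]
bl [668.4 -62.4  45. ]
br [ 610. -217.   45.]
fl [469.3  13.3  30. ]
fr [ 411.5 -144.1   30. ]
redcap [ 476.  -229.2   52. ]
jarcap [604.3  39.5  66. ]
teal2 [ 570.7 -276.4   58. ]
teal1 [727.5 -69.   58. ]
```

```bash
python3 -m inch '[[[2,-1.5,0,0],[5,-4,0,0],[8.2,-6.4,0,0],[11.4,-8.9,0,0],[14.6,-11.4,0,0],[17.8,-13.9,0,0],[21,-16.4,0,0],[24,-18.6,0,0]]]' 0
python3 -m inch '[[[3,-2.4,0,0],[6,-4.7,0,0],[9.2,-7.1,0,0],[12.4,-9.6,0,0],[15.6,-12,0,0],[18.8,-14.5,0,0],[22,-17,0,0],[25,-19.4,0,0]]]'
python3 -m inch '[[[2.5,-2,0,6],[5,-3.9,0,12],[6.5,-5,1,18],[7.4,-5.8,2,24],[7.4,-5.8,3,30],[7.4,-5.8,3.5,35],[7.4,-5.8,3.5,35],[7.4,-5.8,3.5,35]]]'
```

```text
clock: 0.77
eef_pos: [366.4, -370.6, 231.1]
tool_rot: [-3.141, 0.0, 0.298]
force: [0.6, -0.6, 0.7]
width: 0.1
gripper_force: 0.0
clock: 1.43
eef_pos: [548.5, -112.1, 231.1]
tool_rot: [-3.141, 0.0, 0.298]
force: [0.2, -0.6, -0.4]
width: 0.0
gripper_force: 0.0
clock: 2.1
eef_pos: [601.0, -37.1, 195.8]
tool_rot: [3.141, 0.001, -0.311]
force: [-0.1, 0.5, 0.7]
width: 0.3
gripper_force: 0.0
```

Run:
```python
from h import *
s=sensors.read_state();P=camera_params('wrist');print(s['clock'],s['eef_pos'],s['tool_rot'],s['force'],s['width'],P)
im=get_image('wrist');cv2.imwrite('pics/w1.png',im)
t=get_image('top');cv2.imwrite('pics/t1.png',t)
a=cv2.resize(t[160:270,290:410],(436,400),interpolation=cv2.INTER_CUBIC)
cv2.imwrite('pics/w1v.png',im)
```

```text
2.1 [601.02277168 -37.13434884 195.81939029] [ 3.14084206e+00  1.15322586e-03 -3.10526961e-01] [-0.10165747  0.52593178  0.6597782 ] 0.2749176258632066 {'mtx': array([[309.70691629,   0.        , 320.1461032 ],
       [  0.        , 309.70691629, 205.37764586],
       [  0.        ,   0.        ,   1.        ]]), 'rvec': array([-1.74379928,  2.39221377,  0.32924244]), 'tvec': array([147.34273292, 536.38413003, 502.67093754])}
```

View pics/w1.png

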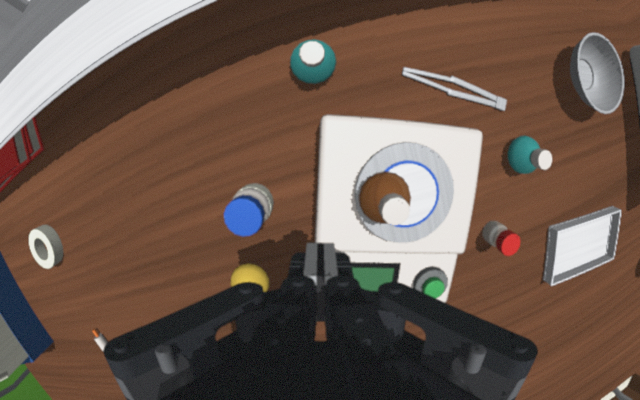

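Wrist view: amber bottle at about (385,197) with its cap at (396,210), ring centre near (411,193), and the closed fingers at (320,250) to its left, pointing down.

```bash
cat >> h.py <<'E'
from scipy.optimize import least_squares
def circ(X):
    f=lambda p:np.hypot(X[:,0]-p[0],X[:,1]-p[1])-p[2]
    return least_squares(f,[*X.mean(0),25],loss='soft_l1').x
def measure(im,P,box,n='wrist'):
    u0,v0,u1,v1=box;hsv=cv2.cvtColor(im,cv2.COLOR_BGR2HSV)
    def pts(m,z):
        v,u=np.nonzero(m[v0:v1,u0:u1]);return np.array([ray(n,(a+u0,b+v0),z,P)[:2] for a,b in zip(u,v)])
    blue=cv2.inRange(hsv,(105,90,60),(125,255,255));r=circ(pts(blue,60))
    br=cv2.inRange(hsv,(3,90,30),(20,255,255));
    B=np.zeros_like(br);B[v0:v1,u0:u1]=br[v0:v1,u0:u1];cs=cv2.findContours(B,0,2)[0];c=max(cs,key=cv2.contourArea)
    h=cv2.convexHull(c);fill=cv2.drawContours(np.zeros_like(B),[h],-1,255,-1)
    b=pts(fill,74)
    return r,(b.mean(0),b.max(0)-b.min(0),len(b))
E
python3 - <<'E'
from h import *
P=camera_params('wrist');im=cv2.imread('pics/w1.png')
print(measure(im,P,(345,130,470,247)))
for uv,z in (((385,197),74),((396,210),118),((433,287),48),((242,216),66)): print(ray('wrist',uv,z,P))
P=camera_params('top');print(measure(cv2.imread('pics/t1.png'),P,(335,182,378,225),'top'))
E
```

```text
(array([ 577.42611847, -117.18606805,   31.62316073]), (array([587.11045463, -92.97112156]), array([44.87107417, 45.80022422]), 1836))
[585.79546749 -94.24526311  74.        ]
[586.79423489 -94.06198679 118.        ]
[ 458.05991864 -127.02439043   48.        ]
[606.79616793  37.52318279  66.        ]h.py:18: RuntimeWarning: Mean of empty slice.
  return least_squares(f,[*X.mean(0),25],loss='soft_l1').x
  ret = ret.dtype.type(ret / rcount)
Traceback (most recent call last):
  File "h.py", line 23, in measure
    blue=cv2.inRange(hsv,(105,90,60),(125,255,255));r=circ(pts(blue,60))
                                                      ~~~~^^^^^^^^^^^^^^
  File "h.py", line 18, in circ
    return least_squares(f,[*X.mean(0),25],loss='soft_l1').x
                           ^^^^^^^^^^^^^^^
TypeError: Value after * must be an iterable, not numpy.float64
```

```bash
python3 -m inch '[[[0.2,0,1.5,1],[0.4,0.1,3.5,2],[0.65,0.2,5.5,3],[0.65,0.2,7.5,3],[0.65,0.2,9,3],[0.65,0.2,10,3],[0.65,0.2,10.5,3],[0.65,0.2,10.5,3]]]'
python3 -m inch '[[[0,0,0.8,0],[0,0,1.5,0],[0,0,2,0],[0,0,2.3,0],[0,0,2.4,0],[0,0,2.4,0]]]'
python3 - <<'E'
from h import *
s=sensors.read_state();p=s['eef_pos'];print(p,s['tool_rot'])
print(totool(np.array([586.5,-93.5,67])-p),totool(np.array([577.4,-117.2,67])-p))
P=camera_params('wrist');im=get_image('wrist');cv2.imwrite('pics/w2.png',im)
E
```

```text
clock: 2.87
eef_pos: [606.7, -41.3, 90.8]
tool_rot: [3.141, 0.001, -0.365]
force: [0.6, -0.1, 0.7]
width: -0.1
gripper_force: 0.0
clock: 3.37
eef_pos: [606.9, -41.1, 67.1]
tool_rot: [3.141, 0.0, -0.365]
force: [-0.4, 0.6, -0.5]
width: -0.1
gripper_force: 0.0
[606.87062514 -41.0589436   67.08711875] [ 3.14147148e+00  3.47851330e-04 -3.65348619e-01]
[-0.29024403 56.25781075  0.09403643] [-0.32222158 81.64479497  0.09712367]
```

View pics/w2.png

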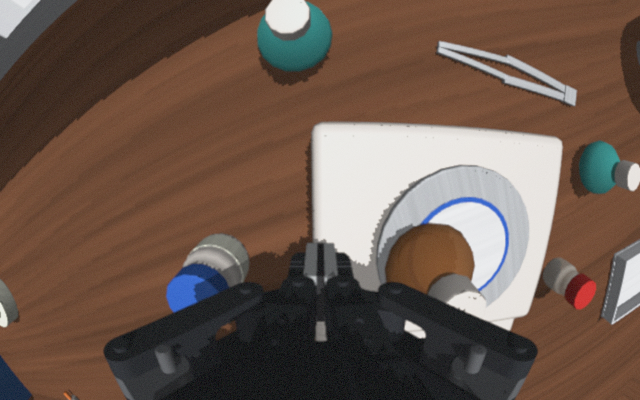

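Lined up: the bottle lies 56 mm along tool +y and the ring centre 82 mm. Pushing slowly now.

```bash
python3 -m inch '[[[0,0.25,0,0],[0,0.5,0,0],[0,0.75,0,0],[0,0.95,0,0],[0,1.1,0,0],[0,1.2,0,0],[0,1.3,0,0],[0,1.4,0,0]]]'
python3 -m inch '[[[0,0.1,0,0],[0,0.2,0,0],[0,0.3,0,0],[0,0.4,0,0],[0,0.5,0,0],[0,0.6,0,0],[0,0.7,0,0],[0,0.8,0,0]]]'
python3 -m inch '[[[0,0.1,0,0],[0,0.2,0,0],[0,0.3,0,0],[0,0.4,0,0],[0,0.5,0,0],[0,0.6,0,0],[0,0.7,0,0],[0,0.8,0,0]]]'
python3 - <<'E'
from h import *
s=sensors.read_state();p=s['eef_pos'];print(p,s['tool_rot'])
P=camera_params('wrist');im=get_image('wrist');cv2.imwrite('pics/w3.png',im);np.save('P3.npy',P,allow_pickle=True)
cv2.imwrite('pics/t3.png',get_image('top'))
E
```

```text
clock: 4.08
eef_pos: [602.0, -54.1, 67.4]
tool_rot: [-3.141, -0.0, -0.365]
force: [0.4, 0.3, 1.1]
width: 0.1
gripper_force: 0.0
clock: 4.75
eef_pos: [599.3, -61.5, 67.4]
tool_rot: [-3.141, -0.0, -0.365]
force: [0.4, 1.1, 0.3]
width: -0.3
gripper_force: 0.3
clock: 5.42
eef_pos: [596.3, -69.2, 67.4]
tool_rot: [-3.142, -0.0, -0.365]
force: [1.2, 1.5, 1.0]
width: -0.0
gripper_force: 0.4
[596.29384833 -69.21111475  67.35148423] [-3.14153296e+00 -1.33821785e-04 -3.65465144e-01]
```

View pics/w3.png

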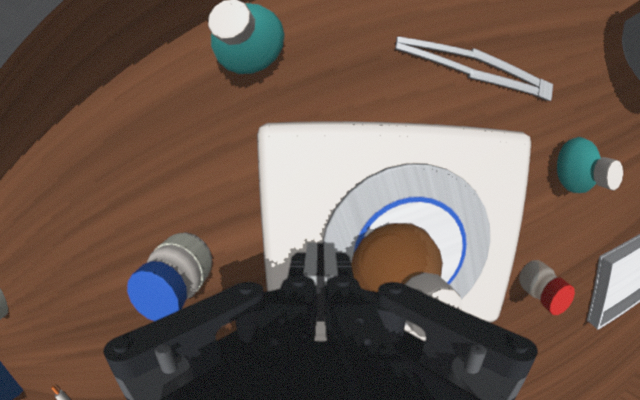

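The bottle is upright and against the finger. The belly spans 353-441 px, and the ring is still offset to the right.

Run:
```python
from h import *
P=camera_params('wrist');im=cv2.imread('pics/w3.png')
C=np.array([577.4,-117.2,67])
for u in (353,397,441): print(u,ray('wrist',(u,262),74,P).round(1),totool(ray('wrist',(u,262),74,P)-sensors.read_state()['eef_pos']).round(1))
print(totool(C-sensors.read_state()['eef_pos']))
print(measure(im,P,(325,170,480,310)))
t=cv2.imread('pics/t3.png');cv2.imwrite('pics/t3c.png',cv2.resize(t[175:230,325:385],(660,600),interpolation=cv2.INTER_CUBIC))
```

```text
353 [592.3 -85.9  74. ] [ 2.3 16.7 -6.7]
397 [ 583.9 -106.3   74. ] [ 1.7 38.9 -6.7]
441 [ 574.4 -128.3   74. ] [ 0.7 62.8 -6.6]
[-0.45746039 51.35356063  0.35010318]
(array([ 576.81759465, -116.6780593 ,   31.61933296]), (array([ 586.22267006, -106.03107928]), array([37.11653004, 45.43692086]), 4656))
```

```bash
python3 -m inch '[[[0,0.1,0,0],[0,0.2,0,0],[0,0.3,0,0],[0,0.4,0,0],[0,0.5,0,0],[0,0.6,0,0],[0,0.7,0,0],[0,0.8,0,0]]]'
python3 -m inch '[[[0,0.1,0,0],[0,0.2,0,0],[0,0.3,0,0],[0,0.36,0,0],[0,0.4,0,0],[0,0.4,0,0],[0,0.2,0,0],[0,-0.2,0,0]]]'
python3 -m inch '[[[0,-0.5,0,0],[0,-1.5,0,0],[0,-2.5,0,0],[0,-3,0,0],[0,-3.2,-2,0],[0,-3.2,-5,0],[0,-3.2,-8,0],[0,-3.2,-10,0]]]'
python3 -m inch '[[[0,0,-1,0],[0,0,-1,0]]]'
python3 - <<'E'
from h import *
s=sensors.read_state();p=s['eef_pos'];print(p,s['tool_rot'])
P=camera_params('wrist');im=get_image('wrist');cv2.imwrite('pics/w4.png',im)
print(measure(im,P,(340,120,470,240)))
print(totool(np.array([457,-126.5,48])-p))
cv2.imwrite('pics/w4c.png',cv2.resize(im[110:310,300:500],(600,600),interpolation=cv2.INTER_CUBIC))
E
```

```text
clock: 6.18
eef_pos: [593.4, -76.7, 67.3]
tool_rot: [-3.142, -0.0, -0.365]
force: [-0.8, 1.8, 1.4]
width: 0.1
gripper_force: 0.4
clock: 6.85
eef_pos: [593.7, -75.4, 67.2]
tool_rot: [3.141, 0.0, -0.367]
force: [0.3, 0.7, 0.2]
width: 0.0
gripper_force: 0.0
clock: 7.52
eef_pos: [606.7, -44.0, 169.8]
tool_rot: [-3.141, -0.003, -0.364]
force: [0.5, 0.3, 0.4]
width: 0.3
gripper_force: 0.0
clock: 7.68
eef_pos: [607.2, -44.3, 179.6]
tool_rot: [-3.14, -0.004, -0.365]
force: [0.7, -0.1, 0.1]
width: -0.0
gripper_force: 0.0
[607.20938539 -44.32269528 179.64292146] [-3.13997098 -0.00435255 -0.36462265]
(array([ 577.01414785, -116.74093029,   31.52195174]), (array([ 579.36236755, -112.6784283 ]), array([45.44270939, 45.91182623]), 1969))
[-111.20392422  130.43654814  131.39947409]
```

View pics/w4c.png

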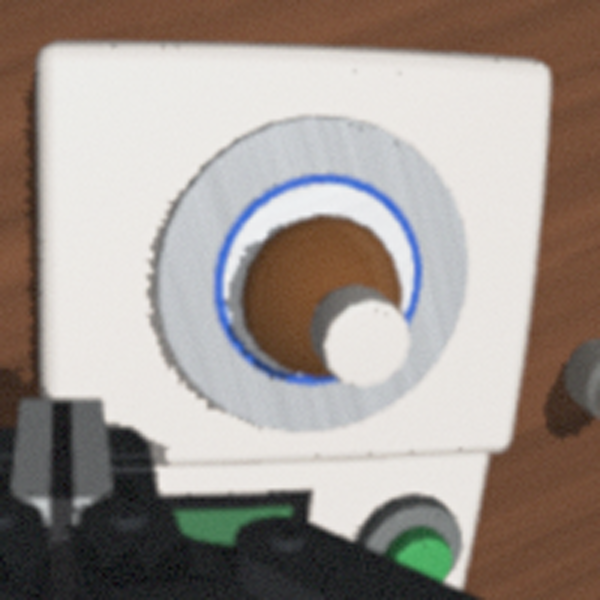

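The bottle stands upright, and is close to the ring's middle but not clearly centred. I'll refine the estimate with a silhouette fit in both views.

```bash
cat >> h.py <<'E'
from scipy.optimize import minimize
def proj(n,X,P):
    R=np.array(P['rvec'],float).reshape(3,1);t=np.array(P['tvec'],float).reshape(3,1);X=np.float64(X).reshape(-1,1,3)
    if n=='wrist': return cv2.fisheye.projectPoints(X,R,t,P['mtx'],np.zeros(4))[0].reshape(-1,2)
    return cv2.projectPoints(X,R,t,P['mtx'],None)[0].reshape(-1,2)
def disc(c,r,z):
    a=np.linspace(0,2*np.pi,48,endpoint=False);return np.c_[c[0]+r*np.cos(a),c[1]+r*np.sin(a),0*a+z]
def fitb(n,im,P,c0):
    S=6
    u,v=proj(n,[[*c0,74]],P)[0].astype(int);w=45;o=np.array([u-w,v-w])
    crop=cv2.resize(im[v-w:v+w,u-w:u+w],None,fx=S,fy=S,interpolation=cv2.INTER_CUBIC)
    br=cv2.inRange(cv2.cvtColor(crop,cv2.COLOR_BGR2HSV),(3,110,25),(20,255,255))>0
    def m(c,parts):
        M=np.zeros(br.shape,np.uint8)
        for prof in parts:
            p=np.vstack([proj(n,disc(c,r,z),P) for r,z in prof]);p=((p-o+.5)*S-.5)
            cv2.fillConvexPoly(M,cv2.convexHull(np.int32(np.round(p*16))),255,shift=4)
        return M>0
    def cost(c):
        b=m(c,[[(14,60),(22,68),(24,74),(22,83)]]);k=m(c,[[(9,83),(9,102)],[(11.5,102),(11.5,118)]])
        e=b&~k;return ((e^br)&~k).sum()/e.sum()
    r=minimize(cost,c0,method='Nelder-Mead',options=dict(initial_simplex=np.array(c0)+[[0,0],[5,0],[0,5]],xatol=.1))
    return r.x.round(1),round(r.fun,2)
E
python3 - <<'E'
from h import *
P=camera_params('wrist');print(fitb('wrist',cv2.imread('pics/w4.png'),P,(578,-115)))
P=camera_params('top');im=get_image('top');cv2.imwrite('pics/t4.png',im);print(fitb('top',im,P,(578,-115)))
hs=cv2.cvtColor(im,cv2.COLOR_BGR2HSV)[180:222,335:380];
m=cv2.inRange(hs,(100,40,60),(130,255,255));v,u=np.nonzero(m);X=np.array([ray('top',(a+335,b+180),60,P)[:2] for a,b in zip(u,v)]);print(len(X),circ(X) if len(X) else 0)
E
```

```text
(array([ 575.6, -113.5]), np.float64(0.15))
(array([487.2, -25.6]), np.float64(7.48))
15 [ 576.40677164 -117.64149707   29.80858928]
```

Run:
```python
from h import *
P=camera_params('wrist');R=cv2.Rodrigues(P['rvec'])[0];print('cam',-R.T@P['tvec'])
im=cv2.imread('pics/w4.png');S=8;o=np.array([360,150])
c=cv2.resize(im[150:225,360:450],None,fx=S,fy=S,interpolation=cv2.INTER_CUBIC)
def dr(X,col): 
    p=((proj('wrist',X,P)-o+.5)*S-.5);cv2.polylines(c,[np.int32(p)],True,col,1)
for b,col in (((575.6,-113.5),(0,255,0)),((577.9,-116.7),(255,255,0))):
    dr(cv2.convexHull(np.int32([[0,0]])) if 0 else disc(b,24,74),col);dr(disc(b,11.5,118),col)
dr(disc((577,-116.7),33,60),(0,0,255))
cv2.imwrite('pics/w4o.png',c)
```

```text
cam [669.42450717 -69.50646189 318.72093466]
```

View pics/w4o.png

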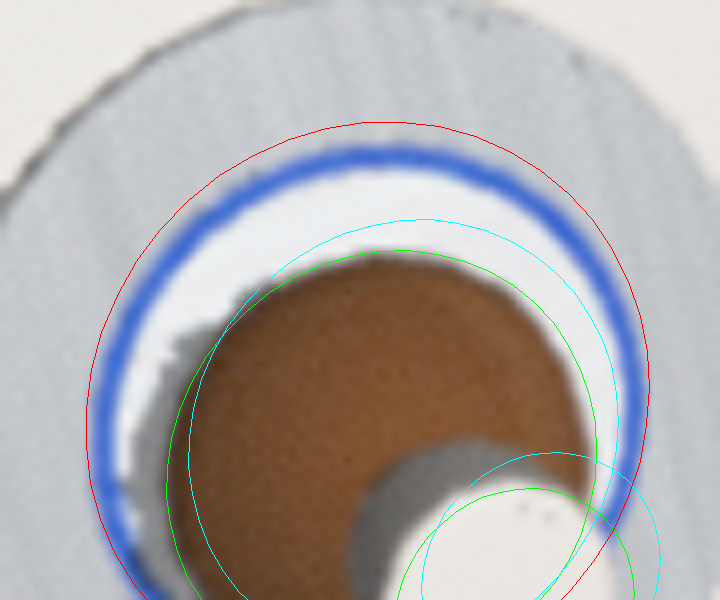

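Relative to the ring, the bottle is 2-4 mm short along the push direction, so it is inside but with little margin. A 2 mm nudge along the same line should centre it better.

```bash
python3 -m inch '[[[0,0,2,0],[0,0,4,0],[0,0,6,0],[0,0,8,0],[0,0,9.5,0],[0,0,10.5,0],[0,0,11,0],[0,0,11,0]]]'
python3 -m inch '[[[0,0.6,0,0],[0,1.2,0,0],[0,1.8,0,0],[0,2.3,0,0],[0,2.7,0,0],[0,3,0,0],[0,3.2,0,0],[0,3.3,0,0]]]'
python3 -m inch '[[[0,0.1,0,0],[0,0.2,0,0],[0,0.3,0,0],[0,0.4,0,0],[0,0.5,0,0],[0,0.6,0,0],[0,0.7,0,0],[0,0.7,0,0]]]'
python3 -m inch '[[[0,-0.1,0,0],[0,-0.5,0,0],[0,-1.5,0,0],[0,-2.5,0,0],[0,-3.2,0,0],[0,-3.6,-2,0],[0,-3.6,-5,0],[0,-3.6,-8,0]]]'
python3 -m inch '[[[0,0,-2,0],[0,0,-3,0],[0,0,-3,0],[0,0,-3,0],[0,0,-3,0]]]'
python3 - <<'E'
from h import *
s=sensors.read_state();p=s['eef_pos'];print(p,s['tool_rot'])
P=camera_params('wrist');im=get_image('wrist');cv2.imwrite('pics/w5.png',im)
m=measure(im,P,(340,120,470,240));print(m[0],fitb('wrist',im,P,(577,-115)))
print(totool(np.array([457,-126.5,48])-p), totool(np.array([457,-126.5,48])-[*m[0][:2],48]))
hs=cv2.cvtColor(im,cv2.COLOR_BGR2HSV);g=cv2.inRange(hs,(60,150,80),(85,255,255));g[:, :415]=0;g[:, 460:]=0
v,u=np.nonzero(g);print(len(u),u.mean(),v.mean(),ray('wrist',(u.mean(),v.mean()),48,P))
cv2.imwrite('pics/w5c.png',cv2.resize(im[140:320,330:510],(540,540),interpolation=cv2.INTER_CUBIC))
E
```

```text
clock: 8.45
eef_pos: [604.2, -44.7, 65.3]
tool_rot: [3.14, 0.003, -0.365]
force: [0.2, 0.6, 0.6]
width: 0.4
gripper_force: 0.0
clock: 9.12
eef_pos: [593.8, -76.0, 67.5]
tool_rot: [-3.141, -0.0, -0.366]
force: [0.2, 1.1, 1.3]
width: -0.4
gripper_force: 0.0
clock: 9.78
eef_pos: [591.3, -82.2, 67.4]
tool_rot: [-3.141, -0.0, -0.366]
force: [0.0, 1.1, 0.0]
width: -0.3
gripper_force: 0.3
clock: 10.45
eef_pos: [603.6, -46.7, 147.3]
tool_rot: [3.141, 0.003, -0.363]
force: [0.6, -0.8, 0.8]
width: 0.1
gripper_force: 0.0
clock: 10.87
eef_pos: [603.1, -48.0, 175.7]
tool_rot: [3.141, 0.003, -0.365]
force: [-0.7, 0.5, -0.0]
width: -0.1
gripper_force: 0.0
[603.07790161 -48.0056124  175.7178101 ] [ 3.14088044e+00  2.78904683e-03 -3.64922806e-01]
[ 577.00849546 -116.71192902   31.50628281] (array([ 575.9, -115.4]), np.float64(0.13))
[-108.0155495   125.36532309  128.17229838] [-108.59805883   52.00152111    0.38566317]
1 439.0 286.0 [ 467.77887215 -132.45550157   48.        ]
```

View pics/w5c.png

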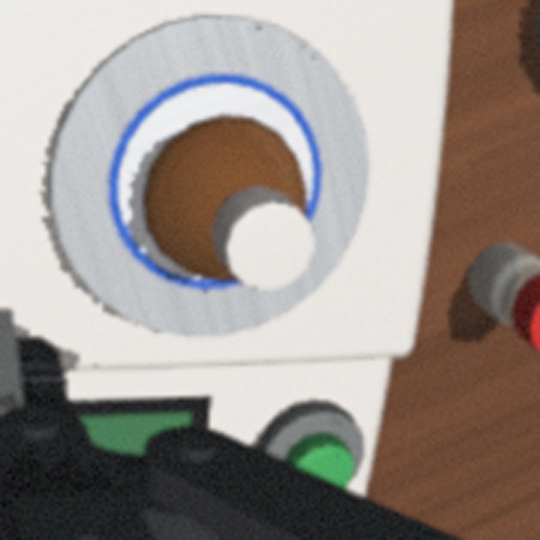

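The bottle is upright and about 1.5 mm from the ring's centre, clear all round. Next is the key, at tool (-108, +125) mm.

```bash
python3 -m inch '[[[-1.8,2.1,0,0],[-4,4.7,0,0],[-6.3,7.3,0,0],[-8.5,9.9,0,0],[-10,11.6,0,0],[-10.8,12.5,0,0],[-10.8,12.5,0,0],[-10.8,12.5,0,0]]]'
python3 -m inch '[[[0,0,2,0],[0,0,4,0],[0,0,6,0],[0,0,8,0],[0,0,9.5,0],[0,0,10.3,0],[0,0,10.8,0],[0,0,10.8,0]]]'
python3 - <<'E'
from h import *
s=sensors.read_state();p=s['eef_pos'];print(p,s['tool_rot'],s['force'],totool(np.array([457,-126.5,48])-p))
im=get_image('scene');a=cv2.resize(im[150:260,220:340],(600,550),interpolation=cv2.INTER_CUBIC);cv2.imwrite('pics/s6.png',a)
E
```

```text
clock: 11.58
eef_pos: [459.4, -126.4, 177.0]
tool_rot: [-3.141, -0.0, -0.366]
force: [0.8, 0.5, -0.1]
width: 0.1
gripper_force: 0.0
clock: 12.25
eef_pos: [459.3, -126.0, 68.4]
tool_rot: [-3.141, 0.001, -0.364]
force: [-0.6, -0.0, -0.6]
width: 0.1
gripper_force: 0.0
[ 459.28740131 -125.98841905   68.38171291] [-3.14130807e+00  7.83162853e-04 -3.64177251e-01] [-0.59344551 -0.0022209  -0.56743482] [-1.93920894  1.29855874 20.38286915]
```

View pics/s6.png

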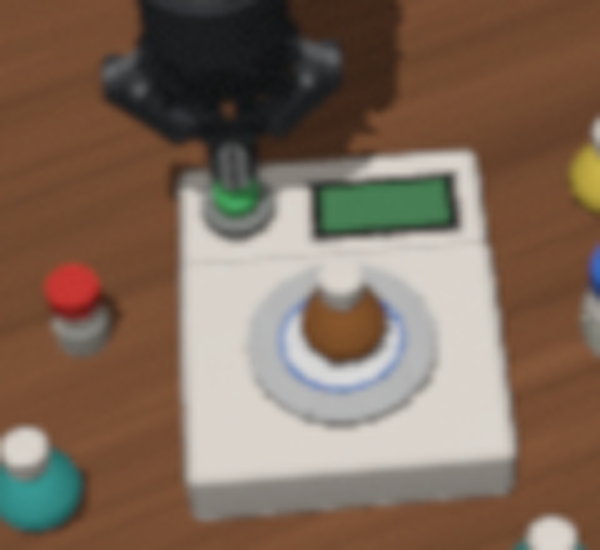

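The fingers are over the key at (235,195), and the bottle is inside the ring at (343,325). Pressing.

```bash
python3 -m inch '[[[-0.15,0.1,0.8,0],[-0.15,0.1,1.5,0],[-0.15,0.1,2,0],[-0.15,0.1,2.2,0],[-0.15,0.1,2.4,0],[-0.15,0.1,2.55,0],[-0.15,0.1,2.65,0],[-0.15,0.1,2.65,0]]]'
python3 -m inch '[[[0,0,0.03,0],[0,0,0.06,0],[0,0,0.06,0]]]'
```

```text
clock: 12.97
eef_pos: [457.2, -127.2, 45.5]
tool_rot: [-3.141, -0.002, -0.366]
force: [-4.2, 2.5, 32.9]
width: -0.0
gripper_force: 16.2
clock: 13.22
eef_pos: [457.2, -127.2, 45.3]
tool_rot: [-3.141, -0.002, -0.366]
force: [-5.4, 1.6, 37.8]
width: -0.0
gripper_force: 19.2
```

The force jumped to 33 N at z = 45.5, earlier than expected. I'll look before pressing further.

Run:
```python
from h import *
s=sensors.read_state();print(s['eef_pos'],s['force'],s['torque'],s['gripper_force'])
im=get_image('scene');w=get_image('wrist')
a=cv2.resize(im[160:215,250:325],(600,440),interpolation=cv2.INTER_CUBIC)
cv2.imwrite('pics/s7.png',a);cv2.imwrite('pics/w7.png',w)
```

```text
[ 457.24657209 -127.24892711   45.34857288] [-5.36528866  1.60045479 37.76185341] [0.4420653  1.23242203 0.03711079] 19.162812524009496
```

View pics/s7.png

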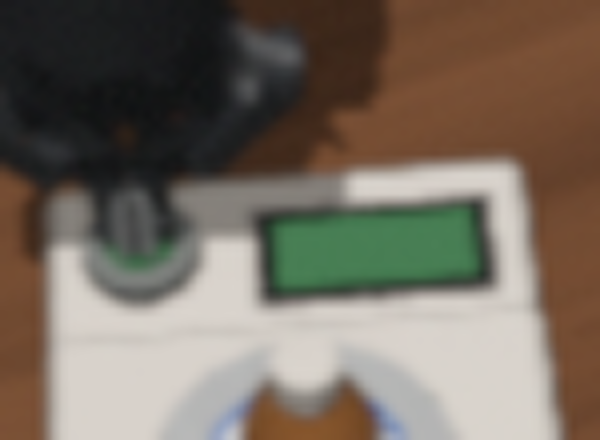

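Green is visible only as a thin sunken crescent, so the key looks about flush with its collar. I'll release in small steps: where the spring force ends shows how far the key really went down.

```bash
for i in 1; do
python3 -m inch '[[[0,0,-0.2,0],[0,0,-0.2,0],[0,0,-0.2,0]]]'
python3 -m inch '[[[0,0,-0.15,0],[0,0,-0.15,0],[0,0,-0.15,0]]]'
python3 -m inch '[[[0,0,-0.15,0],[0,0,-0.15,0],[0,0,-0.15,0]]]'
python3 -m inch '[[[0,0,-0.15,0],[0,0,-0.15,0],[0,0,-0.15,0]]]'
python3 -m inch '[[[0,0,-0.15,0],[0,0,-0.15,0],[0,0,-0.15,0]]]'
python3 -m inch '[[[0,0,-0.15,0],[0,0,-0.15,0],[0,0,-0.15,0]]]'
python3 -m inch '[[[0,0,-0.15,0],[0,0,-0.15,0],[0,0,-0.15,0]]]'
done | grep -E 'eef|^force|gripper'
```

```text
eef_pos: [457.2, -127.2, 45.8]
force: [-1.6, 1.2, 18.4]
gripper_force: 9.3
eef_pos: [457.1, -127.2, 46.1]
force: [-0.4, 0.5, 2.7]
gripper_force: 1.9
eef_pos: [457.1, -127.2, 47.3]
force: [-0.0, -0.1, 2.6]
gripper_force: 1.6
eef_pos: [457.1, -127.2, 48.7]
force: [1.5, 0.6, 2.8]
gripper_force: 1.3
eef_pos: [457.1, -127.2, 50.3]
force: [0.7, 0.2, 1.5]
gripper_force: 0.9
eef_pos: [456.6, -127.1, 51.7]
force: [0.6, -1.0, 0.4]
gripper_force: 0.6
eef_pos: [456.2, -127.0, 53.1]
force: [0.1, -0.1, -0.4]
gripper_force: 0.0
```

The spring force runs from 3.8 N at z = 46.1 down to 1.2 N at 51.7, so the key travelled its full 6 mm and has returned. Now I'll retract, check by numbers and hand in.

```bash
python3 -m inch '[[[0,0,-1,0],[0,0,-3,0],[0,0,-6,0],[0,0,-9,0],[0,0,-11,0],[0,0,-12,0],[0,0,-12,0],[0,0,-12,0]]]'
python3 - <<'E'
from h import *
from cell import order
P=camera_params('wrist');im=get_image('wrist');u,v=proj('wrist',[[577,-116.7,60]],P)[0].astype(int)
c=(0,0)
try: print(measure(im,P,(u-60,v-60,u+60,v+60))[0],fitb('wrist',im,P,(577,-115)))
except Exception as e: print(e,u,v)
E
```

```text
clock: 15.73
eef_pos: [456.9, -127.0, 173.9]
tool_rot: [-3.141, -0.001, -0.365]
force: [-0.7, -0.4, -0.2]
width: -0.2
gripper_force: 0.0
[ 576.99312188 -116.77034853   31.45856934] (array([ 578.8, -114.2]), np.float64(0.14))
```

```bash
python3 -c "
from cell import order;print(order.finish_job())"
```

```text
the job is handed in; nothing more can be done
None
```

I handed the job in at about 16 s: the bottle stands upright inside the blue ring, about 2–3 mm off centre (6 mm allowed), and the key was pressed fully down and let go; I viewed 11 pictures, one over the limit of 10.

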